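# Set the casting flasks over the wax trees

### The arm

A 7-joint arm with a two-finger parallel gripper is mounted at the origin on the work surface. World frame = base frame: x ahead of the robot, y to its left, z up, the work surface at z = 0. Lengths are in m, angles in rad, forces in N, time in s.
With the tool pointing down it reaches from about 0.35 to 0.9 m from the base axis. Payload 8.1 kg.
Tool frame: the origin (TCP) lies at the very end of the fingers, on their centre line; the grasp point (between the pads) lies 19 mm behind it; x points along the fingers, y is the direction in which the jaws open and shut, and the axes are right-handed (so a half turn about x gives the same grasp; the last joint's range is limited). The gripper opens to 92 mm and grips with 3 to 60 N. Pads are 19 mm wide; open, the fingers measure 130 mm over their backs; the gripper's body (75 mm by 190 mm) begins 47 mm behind the grasp point.
Start: joints at [1.011, 0.434, 0.025, 1.573, -0.012, 1.134, -0.075], TCP at [0.276, -0.561, 0.227] pointing down, gripper open.
Joint ranges: [-2.62, 2.62], [-0.44, 2.09], [-1.27, 1.32], [0.08, 2.57], [-1.32, 4.46], [0.12, 2], [-2.74, 2.74]. Speed limits (rad/s): [2.22, 2.22, 3.01, 3.01, 3.14, 3.14, 3.14].

### API

Orientations are given as a rotation vector (axis times angle).
In Python, from cell import arm gives the robot as it stands.
- The arm moves only by the tool servo_tool, never from a script. Its argument "plan" is a list of rows, each a list of 2 entries, a list of its own where there are three numbers: the shift along the world's x, y, z in cm, then the turn, a rotation vector about the world's x, y, z in degrees. A call has 1 to 12 rows; each row is the pose to reach, as a shift and turn from the pose measured when the call began; what a row does not reach only later rows make up. A row lasts 1/10 s, in which the tool goes at most 50 mm and 8.59 degrees, less where a joint would pass 70% of its speed; a pose out of reach is approached as far as the arm can. A call with a gripper value outside its range is refused whole. "grip" is the opening, from 0 (shut) to 1 (fully open), set as the call begins (left out, the last holds). The fingers move at their own pace and stop on an object; "squeeze" is the grip in N (left out, the last holds). Time passes only in rows, so rows that repeat a pose let the fingers close. It gives the time, the measured TCP pose, the force and the opening at its end, in the units of the state.
- arm.observe(): the state, without advancing time (a new reading comes with each control period).
- arm.get_image(name): name is "scene" or "top"; returns a dict with "frame" (384x512x3 uint8, blue, green, red), "fx", "fy", "cx", "cy" (pixels), "D" ([k1, k2, p1, p2, k3] as OpenCV has them; the pictures are not rectified), "position" and "rotation" of the camera in the world. Camera axes: x right, y down, z forward; pixel columns grow to the right and rows downward; lengths in m; the calibration is good to about 2 mm. A picture is of the moment at which its call begins. There is no depth.
- arm.sign_off(): hands the job in, once; it reports no verdict.
Trained networks look in a picture, given as the dict that the camera call returned (one of the last four; its "shot" number tells which), for a name from the list of things; names that differ only in an ending like _2 or _b are one class to them, and where a whole thing is asked for, a point or a joint stands for the part that bears it (a point fixed in the world has none). Each returns a list of dicts, best first, with "score" (0 to 1); they miss things now and then, are a little off and sometimes report something else, mostly with a low value. They report only what shows in the picture. A call takes as long as a camera call. They do not tell look-alikes from the thing itself.
- arm.search_frame(picture, query): "at" ([column, row] in pixels, amid what is visible of it).
- arm.trace(picture, query): "pixels" (384x512 bool, what is visible of it) and "at" ([column, row] in pixels, amid what is visible of it).
The state is a dict: "clock": time; "joints": joint angles; "dq": joint speeds; "joint_efforts": joint torques, N m; "position": TCP position; "ee_rot": TCP orientation; "force": force on the tool from outside, world axes, zero at the start; "ft_torque": the same for the moment, N m; "width": opening from 0.0 (shut) to 1.0 (fully open).
Only numpy, scipy, OpenCV 4.12 (cv2) and the standard library are available. Lean on these libraries where they do the work, as an engineer would, in place of code of your own. Each camera call takes 0.05 s, during which the arm holds its last target.

### The job

Get the wax trees ready for pouring investment plaster: set every empty steel flask upright over the tree whose rubber base it fits, so that it stands flat on the floor of that base around the cone and overtops the tree by about a finger's breadth (two flasks are equally wide, so go by height as well). Lower each flask gently instead of dropping it, do not knock a tree over, and leave the flask that is already filled with plaster where it stands.

Things in the scene. Friction and masses are not known exactly. Their poses are not given: they have to be found in the camera images.
- flask_small_mid (a point): Empty casting flask, a plain bare-steel tube open at both ends with a straight weld seam, standing upright: outside diameter 42 mm, height 55 mm, wall 3 mm, loose, about 160 g. The point is its centre, half-way up (27.5 mm above its lower rim); z is its axis. It goes on base_small.
- base_small: Loose dark grey rubber sprue base, a round cup 66 mm across: rim 13 mm high, 4 mm thick; floor 8 mm above its underside; in the middle a rubber cone 18 mm high (centres a flask to about 3 mm) that carries a brown wax tree, at most 20 mm across, its top 51 mm above the underside. Takes the 42 x 55 mm flask, 8 mm inside the rim, 12 mm higher than the tree. 250 g. Origin: centre of underside, z up.
- flask_short_mid (a point): Empty casting flask, a plain bare-steel tube open at both ends with a straight weld seam, standing upright: outside diameter 53 mm, height 60 mm, wall 3 mm, loose, about 220 g. The point is its centre, half-way up (30 mm above its lower rim); z is its axis. It goes on base_short.
- base_short: Loose dark grey rubber sprue base, a round cup 77 mm across: rim 13 mm high, 4 mm thick; floor 8 mm above its underside; in the middle a rubber cone 18 mm high (centres a flask to about 3 mm) that carries a brown wax tree, at most 30 mm across, its top 55 mm above the underside. Takes the 53 x 60 mm flask, 8 mm inside the rim, 13 mm higher than the tree. 250 g. Origin: centre of underside, z up.
- flask_tall_mid (a point): Empty casting flask, a plain bare-steel tube open at both ends with a straight weld seam, standing upright: outside diameter 53 mm, height 90 mm, wall 3 mm, loose, about 330 g. The point is its centre, half-way up (45 mm above its lower rim); z is its axis. It goes on base_tall.
- base_tall: Loose dark grey rubber sprue base, a round cup 77 mm across: rim 13 mm high, 4 mm thick; floor 8 mm above its underside; in the middle a rubber cone 18 mm high (centres a flask to about 3 mm) that carries a brown wax tree, at most 30 mm across, its top 85 mm above the underside. Takes the 53 x 90 mm flask, 8 mm inside the rim, 13 mm higher than the tree. 250 g. Origin: centre of underside, z up.
- flask_wide_mid (a point): Empty casting flask, a plain bare-steel tube open at both ends with a straight weld seam, standing upright: outside diameter 64 mm, height 75 mm, wall 3 mm, loose, about 340 g. The point is its centre, half-way up (37.5 mm above its lower rim); z is its axis. It goes on base_wide.
- base_wide: Loose dark grey rubber sprue base, a round cup 88 mm across: rim 13 mm high, 4 mm thick; floor 8 mm above its underside; in the middle a rubber cone 18 mm high (centres a flask to about 3 mm) that carries a brown wax tree, at most 40 mm across, its top 70 mm above the underside. Takes the 64 x 75 mm flask, 8 mm inside the rim, 13 mm higher than the tree. 250 g. Origin: centre of underside, z up.
- flask_filled_mid (a point): A fifth steel flask, already filled to the brim with white plaster (a solid white top) and left to cure; 53 mm across, 75 mm high. The point is its centre, half-way up. To be left alone.
Things that resemble listed ones, but are neither listed nor needed, are in the scene too. Leave any blue or purple look-alike of the part that bears flask_wide_mid alone.

How it is judged:
By the outcome, as a careful person would: the job done as asked, in the order asked, and still so for the second after the job is handed in, with the robot touching nothing.
It also fails if it takes over 106 s, if anything falls off the work surface, if the arm or the gripper's body presses on something with over 40 N, if the wrist force passes 120 N, or if a joint passes its speed limit or range.

## Working session

There is one attempt and no reset: what is moved stays moved. The work goes in short steps, Python scripts to look and compute and a tool call to move; the robot and the scene stay as the last step left them, time stands still between calls to the robot, and variables do not carry over. Pictures are saved under pics/ and viewed, and the job is handed in when it is done.

Besides the shell and the picture viewer there is one more tool, called after "Emit:" by a JSON object that holds its "op" and its "data", one argument or row to a line. servo_tool: Moves the arm, as the interface text tells. Its arguments: {"type":"object","properties":{"plan":{"type":"array","items":{"type":"array"}},"grip":{"type":"number"},"squeeze":{"type":"number"}},"required":["plan"]}

```bash
mkdir -p pics; ls; cat > h.py <<'E'
import numpy as np, cv2
from cell import arm
def save(n,img): cv2.imwrite('pics/'+n+'.png',img)
def ray(p,uv):
    K=np.array([[p['fx'],0,p['cx']],[0,p['fy'],p['cy']],[0,0,1]])
    q=cv2.undistortPoints(np.array([[uv]],float),K,np.array(p['D'],float))[0,0]
    d=np.array(p['rotation'])@np.array([q[0],q[1],1.0]); return np.array(p['position']),d
def atz(p,uv,z):
    o,d=ray(p,uv); return o+d*(z-o[2])/d[2]
def proj(p,X):
    K=np.array([[p['fx'],0,p['cx']],[0,p['fy'],p['cy']],[0,0,1]])
    R=np.array(p['rotation']); X=np.atleast_2d(X).astype(float)
    c=(X-np.array(p['position']))@R
    return cv2.projectPoints(c,np.zeros(3),np.zeros(3),K,np.array(p['D'],float))[0][:,0]
E
python3 - <<'E'
from h import *
import pickle
s=arm.observe(); print(s)
for n in ('scene','top'):
    p=arm.get_image(n); save(n+'0',cv2.resize(p['frame'],(768,576))); pickle.dump(p,open(n+'0.pkl','wb'))
    print(n,{k:v for k,v in p.items() if k!='frame'})
    for q in ['flask_small_mid','base_small','flask_short_mid','base_short','flask_tall_mid','base_tall','flask_wide_mid','base_wide','flask_filled_mid']:
        print(n,q,[(np.round(r['at']).tolist(),round(r['score'],2)) for r in arm.search_frame(p,q)])
E
```

```text
pics
{'clock': 0.0, 'joints': array([ 1.01142022,  0.43522605,  0.02497442,  1.57406825, -0.01161602,
        1.13397268, -0.07513164]), 'dq': array([ 2.80049872e-04, -1.08099758e-03, -4.77303756e-04,  1.13303622e-04,
       -2.24224386e-03, -4.94758316e-05,  5.25343701e-04]), 'joint_efforts': array([ 3.70734006e-04, -6.67840576e+01,  9.85935666e-01, -3.14466763e+01,
       -6.02256367e-02,  4.27672255e-02,  4.48821822e-05]), 'position': array([ 0.27539965, -0.56050879,  0.22595422]), 'ee_rot': array([ 1.967809  ,  0.45887228, -1.96875356]), 'force': array([-0.00736727, -0.0802256 , -0.10474327]), 'ft_torque': array([-0.00354038, -0.00541733,  0.01449747]), 'width': 0.9995674144756672}
scene {'fx': 484.2923772754083, 'fy': 484.2923772754083, 'cx': 241.0794937375234, 'cy': 185.87051337778473, 'D': array([0.04267796, 0.        , 0.        , 0.        , 0.        ]), 'position': array([ 1.1030469 , -0.92631927,  1.04545104]), 'rotation': array([-2.22760829, -0.68365611,  0.31014594]), 'shot': 1}
scene flask_small_mid [([152.0, 226.0], 0.75), ([323.0, 142.0], 0.53)]
scene base_small [([3
[... 591 characters left out ...]
  ,  0.        ,  0.        ,  0.        ]), 'position': array([ 0.29434493, -0.0327608 ,  0.94247054]), 'rotation': array([-2.10666534,  2.14549184, -0.22874224]), 'shot': 2}
top flask_small_mid [([355.0, 233.0], 0.67), ([236.0, 207.0], 0.3)]
top base_small [([195.0, 141.0], 0.81), ([282.0, 148.0], 0.58)]
top flask_short_mid [([167.0, 210.0], 0.77)]
top base_short []
top flask_tall_mid [([124.0, 237.0], 0.95), ([354.0, 235.0], 0.22)]
top base_tall [([354.0, 161.0], 0.92)]
top flask_wide_mid [([348.0, 195.0], 0.96), ([314.0, 257.0], 0.75), ([400.0, 209.0], 0.7), ([275.0, 246.0], 0.63), ([306.0, 212.0], 0.6)]
top base_wide [([281.0, 149.0], 0.71)]
top flask_filled_mid [([236.0, 207.0], 0.76)]
```

View pics/scene0.png

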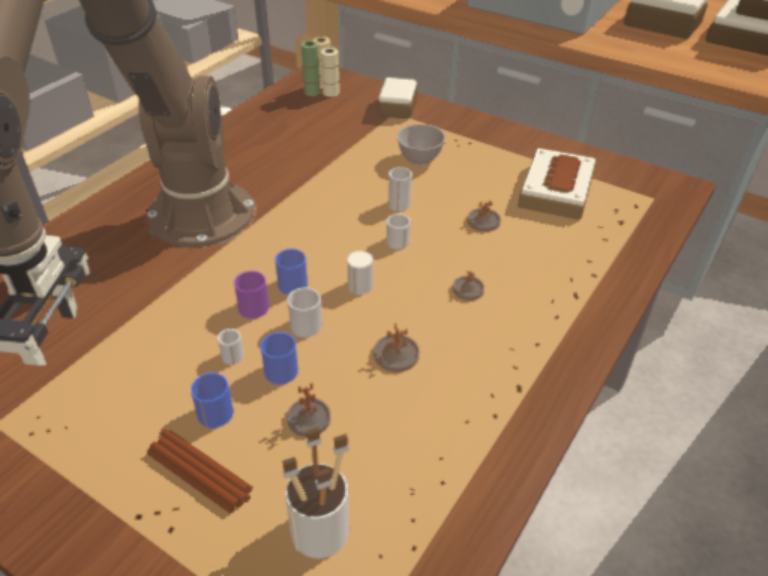

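View pics/top0.png

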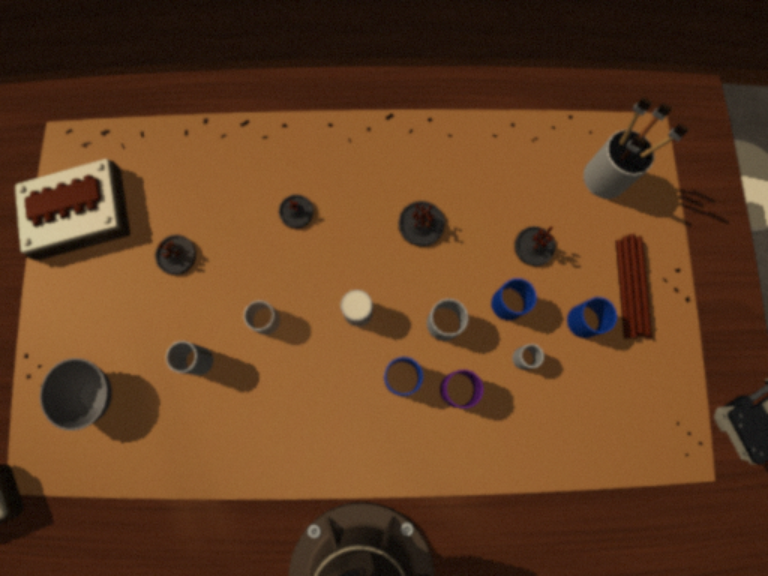

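```bash
sed -i "s/np.array(p\['rotation'\])/cv2.Rodrigues(np.array(p['rotation'],float))[0]/" h.py
cat >> h.py <<'E'
from scipy.optimize import minimize
def cyl(xy,r,h,z0=0,tilt=None):
    a=np.linspace(0,2*np.pi,48,endpoint=False)
    c=np.c_[xy[0]+r*np.cos(a),xy[1]+r*np.sin(a)]
    return np.r_[np.c_[c,np.full(48,z0)],np.c_[c,np.full(48,z0+h)]]
def hullmask(p,X,S=4):
    q=cv2.convexHull(proj(p,X).astype(np.float32))
    m=np.zeros((384*S,512*S),np.uint8); cv2.fillPoly(m,[np.round((q+.5)*S-.5).astype(np.int32)],1); return m
def fit(obs,xy0,r,h,z0=0):
    big=[(p,cv2.resize(m.astype(np.uint8),(2048,1536),interpolation=cv2.INTER_NEAREST)) for p,m in obs]
    def f(xy):
        s=0
        for p,m in big:
            k=hullmask(p,cyl(xy,r,h,z0)); s+=1-(k&m).sum()/(k|m).sum()
        return s/len(big)
    r=minimize(f,xy0,method='Nelder-Mead',options=dict(initial_simplex=[[xy0[0],xy0[1]],[xy0[0]+.01,xy0[1]],[xy0[0],xy0[1]+.01]],xatol=2e-4))
    return r.x,1-r.fun
SZ=dict(flask_small_mid=(.021,.055),flask_short_mid=(.0265,.060),flask_tall_mid=(.0265,.090),flask_wide_mid=(.032,.075),flask_filled_mid=(.0265,.075),base_small=(.033,.013),base_short=(.0385,.013),base_tall=(.0385,.013),base_wide=(.044,.013))
E
python3 - <<'E'
from h import *
from scipy.spatial.transform import Rotation as R
print(R.from_rotvec(arm.observe()['ee_rot']).as_matrix().round(3))
P={n:arm.get_image(n) for n in('scene','top')}
seed=dict(flask_small_mid=((152,228),(353,238)),flask_short_mid=((265,154),(173,210)),flask_tall_mid=((266,126),(124,238)),flask_wide_mid=((203,208),(298,212)),flask_filled_mid=((240,182),(238,205)),base_small=((312,192),(198,141)),base_short=((323,146),(117,170)),base_tall=((205,278),(357,164)),base_wide=((264,235),(281,148)))
for q,(r,h) in SZ.items():
    obs={}
    for n in P:
        qs=[q] if q[:4]!='base' else ['base_small','base_short','base_tall','base_wide']
        best=None
        for qq in ([q] if q[:5]=='flask' else [q]+[k for k in qs if k!=q]):
            for t in arm.trace(P[n],qq):
                d=np.hypot(*(np.array(t['at'])-seed[q][n=='top']))
                if d<9 and best is None: best=(t['pixels'],qq,t['score'])
        if best: obs[n]=best
    x0=atz(P['top'],seed[q][1],h/2)[:2]
    print(q,'seed top',x0.round(3),'seed scene',atz(P['scene'],seed[q][0],h/2)[:2].round(3))
    for n,b in obs.items():
        x,s=fit([(P[n],b[0])],x0,r,h); print('   ',n,b[1],round(b[2],2),b[0].sum(),x.round(4),round(s,3))
    if len(obs)==2:
        x,s=fit([(P[n],b[0]) for n,b in obs.items()],x0,r,h); print('    both',x.round(4),round(s,3))
E
```

```text
[[ 0.     0.441 -0.897]
 [-0.    -0.897 -0.441]
 [-1.     0.    -0.   ]]
flask_small_mid seed top [ 0.366 -0.305] seed scene [ 0.358 -0.296]
    scene flask_small_mid 0.87 301 [ 0.3665 -0.3007] 0.888
    top flask_small_mid 0.73 226 [ 0.3674 -0.3006] 0.751
    both [ 0.3677 -0.301 ] 0.818
flask_short_mid seed top [0.449 0.173] seed scene [0.448 0.167]
    scene flask_short_mid 0.86 339 [0.4471 0.1702] 0.948
    top flask_short_mid 0.86 279 [0.4446 0.1681] 0.613
    both [0.447  0.1694] 0.753
flask_tall_mid seed top [0.375 0.297] seed scene [0.376 0.287]
    scene flask_tall_mid 0.86 400 [0.3772 0.2862] 0.904
    top flask_tall_mid 0.65 534 [0.3726 0.2912] 0.869
    both [0.3732 0.2906] 0.874
flask_wide_mid seed top [ 0.437 -0.159] seed scene [ 0.436 -0.158]
    scene flask_wide_mid 0.57 643 [ 0.4375 -0.1585] 0.949
    top flask_wide_mid 0.79 301 [ 0.435  -0.1556] 0.495
    both [ 0.4362 -0.1567] 0.71
flask_filled_mid seed top [ 0.459 -0.001] seed scene [ 0.462 -0.003]
    scene flask_filled_mid 0.86 437 [0.4597 0.0007] 0.94
    top flask_filled_mid 0.89 379 [4.587e-01 4.000e-04] 0.896
    both [4.597e-01 4.000e-04] 0.917
base_small seed top [0.652 0.113] seed scene [0.656 0.112]
    scene base_small 0.72 322 [0.654  0.1186] 0.927
base_short seed top [0.57  0.342] seed scene [0.577 0.342]
    scene base_short 0.83 309 [0.5735 0.3458] 0.867
    top base_short 0.88 599 [0.5716 0.3421] 0.947
    both [0.5727 0.3432] 0.896
base_tall seed top [ 0.577 -0.339] seed scene [ 0.58  -0.338]
    scene base_tall 0.68 606 [ 0.5807 -0.335 ] 0.845
    top base_tall 0.76 547 [ 0.5776 -0.3359] 0.913
    both [ 0.5792 -0.335 ] 0.871
base_wide seed top [ 0.627 -0.123] seed scene [ 0.628 -0.124]
    scene base_wide 0.64 650 [ 0.626  -0.1206] 0.914
    top base_wide 0.56 755 [ 0.6252 -0.1215] 0.948
    both [ 0.6253 -0.121 ] 0.929
```

```bash
cat > ov.py <<'E'
from h import *
def rings(p,img,S,o,xy,r,h,z0,col):
    a=np.linspace(0,2*np.pi,49)
    for z in (z0,z0+h):
        q=proj(p,np.c_[xy[0]+r*np.cos(a),xy[1]+r*np.sin(a),np.full(49,z)])
        cv2.polylines(img,[np.round(((q-o+.5)*S-.5)*8).astype(np.int32)],False,col,1,cv2.LINE_AA,3)
def crop(p,u0,v0,w,h,S,items):
    im=cv2.resize(p['frame'][v0:v0+h,u0:u0+w],None,fx=S,fy=S,interpolation=cv2.INTER_CUBIC)
    for it in items: rings(p,im,S,np.array([u0,v0]),*it)
    return im
E
python3 - <<'E'
from ov import *
E=dict(flask_small_mid=(.367,-.301),flask_short_mid=(.447,.170),flask_tall_mid=(.374,.289),flask_wide_mid=(.437,-.158),base_small=(.653,.115),base_short=(.5725,.3435),base_tall=(.579,-.3355),base_wide=(.6255,-.121))
it=[(xy,*SZ[q],0,(0,255,0) if q[:4]=='base' else (0,0,255)) for q,xy in E.items()]
p=arm.get_image('top'); save('ov_topL',crop(p,80,110,190,150,4,it)); save('ov_topR',crop(p,240,110,160,150,4,it))
p=arm.get_image('scene'); save('ov_sc',crop(p,130,100,220,200,3,it))
E
```

```text
(no output)
```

View pics/ov_topL.png

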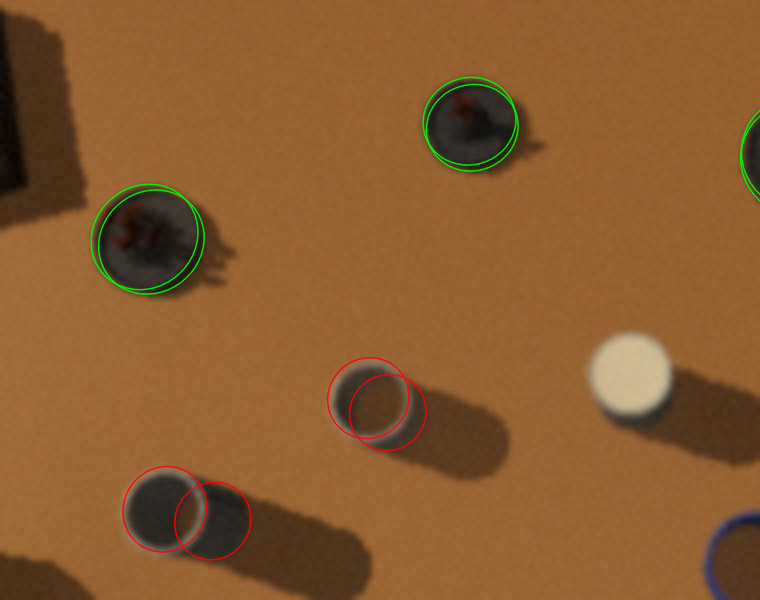

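View pics/ov_topR.png

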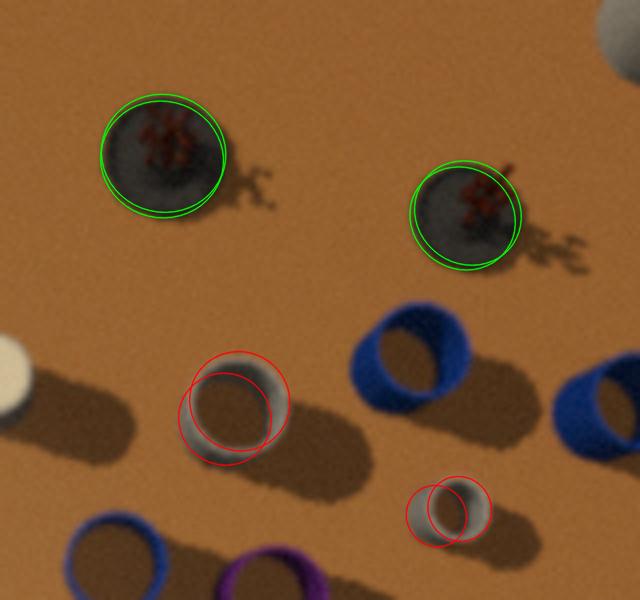

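View pics/ov_sc.png

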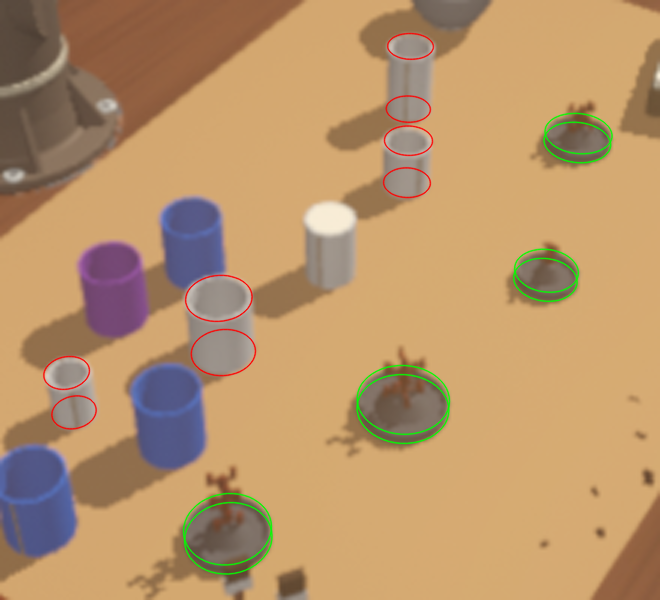

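```bash
python3 - <<'E'
from h import *
p=arm.get_image('top');s=arm.get_image('scene')
for n,u in dict(blueA=(269,251),blueB=(343,199),blueC=(395,211),purple=(307,259)).items():
    ts=[t for t in arm.trace(p,'flask_wide_mid')]
    print(n, atz(p,u,.075)[:2].round(3))
for u in [(640/1.5,150/1.5)]: print('cup rim z.1',atz(p,u,.1)[:2])
# brush tips triangulate: pairs scene/top
def tri(a,b):
    o1,d1=ray(p,a);o2,d2=ray(s,b)
    A=np.c_[d1,-d2];t=np.linalg.lstsq(A,o2-o1,rcond=None)[0]
    x1,x2=o1+d1*t[0],o2+d2*t[1];return ((x1+x2)/2).round(3),np.linalg.norm(x1-x2).round(3)
T=[(642/1.5,104/1.5),(663/1.5,110/1.5),(680/1.5,131/1.5)];S=[(341/1.5,442/1.5),(314/1.5,438/1.5),(290/1.5,466/1.5),(325/1.5,480/1.5)]
for a in T: print([tri(a,b) for b in S])
print('cup base',atz(s,(318/1.5,540/1.5),0))
E
```

```text
blueA [ 0.335 -0.078]
blueB [ 0.463 -0.272]
blueC [ 0.429 -0.407]
purple [ 0.313 -0.172]
cup rim z.1 [ 0.73092091 -0.52147802]
[(array([ 0.75 , -0.467,  0.221]), np.float64(0.0)), (array([ 0.732, -0.474,  0.229]), np.float64(0.035)), (array([ 0.734, -0.502,  0.206]), np.float64(0.072)), (array([ 0.762, -0.499,  0.185]), np.float64(0.028))]
[(array([ 0.745, -0.485,  0.234]), np.float64(0.03)), (array([ 0.727, -0.491,  0.24 ]), np.float64(0.005)), (array([ 0.729, -0.519,  0.217]), np.float64(0.04)), (array([ 0.756, -0.516,  0.198]), np.float64(0.004))]
[(array([ 0.727, -0.496,  0.231]), np.float64(0.073)), (array([ 0.709, -0.503,  0.236]), np.float64(0.037)), (array([ 0.711, -0.531,  0.211]), np.float64(0.003)), (array([ 0.737, -0.529,  0.194]), np.float64(0.048))]
cup base [ 0.72971867 -0.50830319  0.        ]
```

Candidates, in top-image pixels:
- **Wide:** grey (298,212). Its look-alikes are blue (269,251), (343,199), (395,211) and purple (307,259).
- **Short and tall (both 53 mm):** short is (173,210), tall is (122,238). The plaster-filled one (238,204) stays put.
- **Small:** only (353,238).

The overlay crops confirm the grey, open tubes, and their heights match the model outlines. I'll start with the small flask.

Emit:
{"op": "servo_tool", "data": {
  "plan": [
    [[2, 5, 0], [0, 0, 8]],
    [[4, 10, 0], [0, 0, 16]],
    [[6, 15, 0], [0, 0, 24]],
    [[8, 20, 0], [0, 0, 32]],
    [[9.2, 25, 0], [0, 0, 39]],
    [[9.2, 25.9, 0], [0, 0, 39]],
    [[9.2, 25.9, 0], [0, 0, 39]],
    [[9.2, 25.9, -4], [0, 0, 39]],
    [[9.2, 25.9, -8], [0, 0, 39]],
    [[9.2, 25.9, -11], [0, 0, 39]],
    [[9.2, 25.9, -12.5], [0, 0, 39]],
    [[9.2, 25.9, -12.5], [0, 0, 39]]
  ],
  "grip": 1,
  "squeeze": 25
}}

```text
clock: 4.8
position: [0.3661, -0.302, 0.0998]
ee_rot: [1.521, 0.975, -1.524]
force: [0.1, -0.2, 1.1]
width: 0.998
```

Emit:
{"op": "servo_tool", "data": {
  "plan": [
    [[0.1, 0.1, -3], [0, 0, 0]],
    [[0.1, 0.1, -5.5], [0, 0, 0]],
    [[0.1, 0.1, -7.2], [0, 0, 0]],
    [[0.1, 0.1, -8], [0, 0, 0]],
    [[0.1, 0.1, -8], [0, 0, 0]],
    [[0.1, 0.1, -8], [0, 0, 0]]
  ]
}}

```text
clock: 5.4
position: [0.3678, -0.3017, 0.0208]
ee_rot: [1.521, 0.973, -1.524]
force: [0.2, -0.6, 0.7]
width: 1.0
```

```bash
python3 - <<'E'
from ov import *
it=[((.367,-.301),.021,.055,0,(0,0,255))]
p=arm.get_image('scene'); a=crop(p,110,170,100,110,4,it)
p=arm.get_image('top'); b=crop(p,310,190,100,110,4,it); save('g1',np.hstack([a,b]))
E
```

```text
(no output)
```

View pics/g1.png

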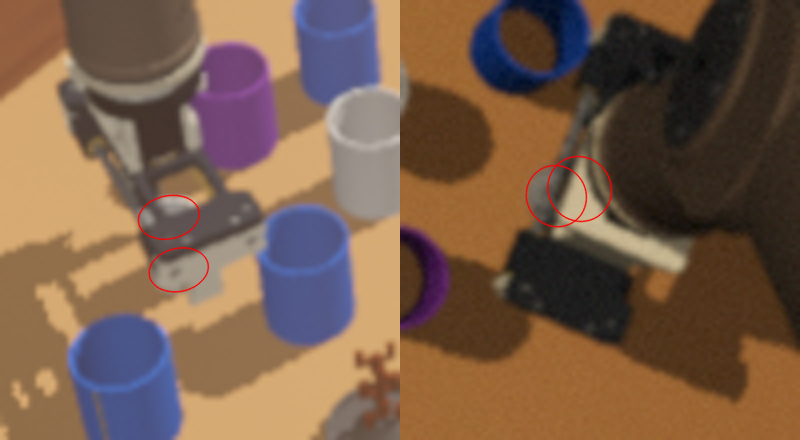

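The flask is between the fingers, and both blue flasks are clear of them. Closing.

Emit:
{"op": "servo_tool", "data": {
  "plan": [
    [[0, 0, 0], [0, 0, 0]],
    [[0, 0, 0], [0, 0, 0]],
    [[0, 0, 0], [0, 0, 0]],
    [[0, 0, 0], [0, 0, 0]],
    [[0, 0, 0], [0, 0, 0]],
    [[0, 0, 0], [0, 0, 0]],
    [[0, 0, 0], [0, 0, 0]],
    [[0, 0, 0], [0, 0, 0]]
  ],
  "grip": 0.3,
  "squeeze": 25
}}

```text
clock: 6.3
position: [0.3676, -0.3015, 0.0208]
ee_rot: [1.521, 0.973, -1.524]
force: [-0.5, 0.4, 0.4]
width: 0.458
```

Emit:
{"op": "servo_tool", "data": {
  "plan": [
    [[0, 0, 2], [0, 0, 0]],
    [[0, 0, 6], [0, 0, 0]],
    [[0, 0, 10], [0, 0, 0]],
    [[0, 0, 14], [0, 0, 0]],
    [[1.7, 2.5, 15], [0, 0, 0]],
    [[4, 6, 15], [0, 0, 0]],
    [[6.5, 9.5, 15], [0, 0, 0]],
    [[9, 13, 15], [0, 0, 0]],
    [[11.5, 16.8, 15], [0, 0, 0]],
    [[14, 20.5, 15], [0, 0, 0]],
    [[16.5, 24, 15], [0, 0, 0]],
    [[18.5, 27, 15], [0, 0, 0]]
  ]
}}

```text
clock: 7.5
position: [0.5535, -0.0291, 0.1706]
ee_rot: [1.521, 0.975, -1.523]
force: [0.6, 0.2, -2.2]
width: 0.456
```

Emit:
{"op": "servo_tool", "data": {
  "plan": [
    [[2, 3, 0], [0, 0, 0]],
    [[4.5, 6.5, 0], [0, 0, 0]],
    [[7, 10, 0], [0, 0, 0]],
    [[9, 13, 0], [0, 0, 0]],
    [[9.9, 14.4, 0], [0, 0, 0]],
    [[9.9, 14.4, 0], [0, 0, 0]],
    [[9.9, 14.4, -3], [0, 0, 0]],
    [[9.9, 14.4, -5], [0, 0, 0]],
    [[9.9, 14.4, -6], [0, 0, 0]],
    [[9.9, 14.4, -6], [0, 0, 0]],
    [[9.9, 14.4, -6], [0, 0, 0]]
  ]
}}

```text
clock: 8.6
position: [0.6528, 0.1146, 0.1113]
ee_rot: [1.521, 0.974, -1.522]
force: [-0.4, -0.3, -0.7]
width: 0.455
```

```bash
python3 - <<'E'
from ov import *
s=arm.observe();x,y,z=s['position'];print(x,y,z,s['force'])
it=[((x,y),.021,.055,z-.020,(0,0,255)),((.653,.115),.033,.013,0,(0,255,0))]
p=arm.get_image('scene'); a=crop(p,260,110,100,110,4,it)
p=arm.get_image('top'); b=crop(p,150,90,100,110,4,it); save('g2',np.hstack([a,b]))
E
```

```text
0.6528220387285498 0.11455180227409617 0.11128087038362655 [-0.41114751 -0.29290418 -0.70667368]
```

View pics/g2.png

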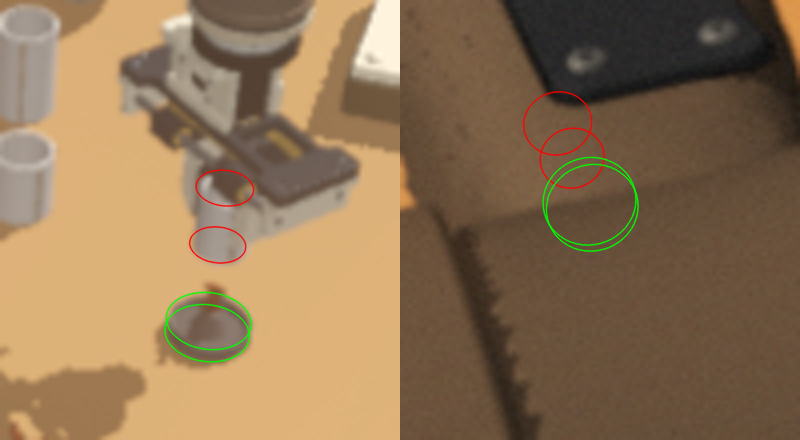

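Emit:
{"op": "servo_tool", "data": {
  "plan": [
    [[0, 0, -2], [0, 0, 0]],
    [[0, 0, -4], [0, 0, 0]],
    [[0, 0, -5.5], [0, 0, 0]],
    [[0, 0, -6.5], [0, 0, 0]],
    [[0, 0, -7.2], [0, 0, 0]],
    [[0, 0, -7.6], [0, 0, 0]],
    [[0, 0, -7.9], [0, 0, 0]],
    [[0, 0, -8.0], [0, 0, 0]],
    [[0, 0, -8.0], [0, 0, 0]],
    [[0, 0, -8.0], [0, 0, 0]]
  ]
}}

```text
clock: 9.7
position: [0.6536, 0.115, 0.0323]
ee_rot: [1.523, 0.973, -1.52]
force: [-0.3, 0.2, -1.5]
width: 0.465
```

Emit:
{"op": "servo_tool", "data": {
  "plan": [
    [[0, 0, -0.1], [0, 0, 0]],
    [[0, 0, -0.2], [0, 0, 0]],
    [[0, 0, -0.3], [0, 0, 0]],
    [[0, 0, -0.35], [0, 0, 0]],
    [[0, 0, -0.35], [0, 0, 0]]
  ]
}}

```text
clock: 10.2
position: [0.6535, 0.115, 0.029]
ee_rot: [1.523, 0.973, -1.52]
force: [-0.8, -1.0, -0.6]
width: 0.458
```

```bash
python3 - <<'E'
from ov import *
s=arm.observe();x,y,z=s['position'];print(x,y,z,s['force'])
it=[((x,y),.021,.055,.008,(0,0,255)),((.653,.115),.033,.013,0,(0,255,0))]
p=arm.get_image('scene'); a=crop(p,260,110,100,110,6,it); save('g3',a)
E
```

```text
0.6535466100850574 0.11503613704124632 0.02897165143731294 [-0.79979177 -1.02945426 -0.60765342]
```

View pics/g3.png

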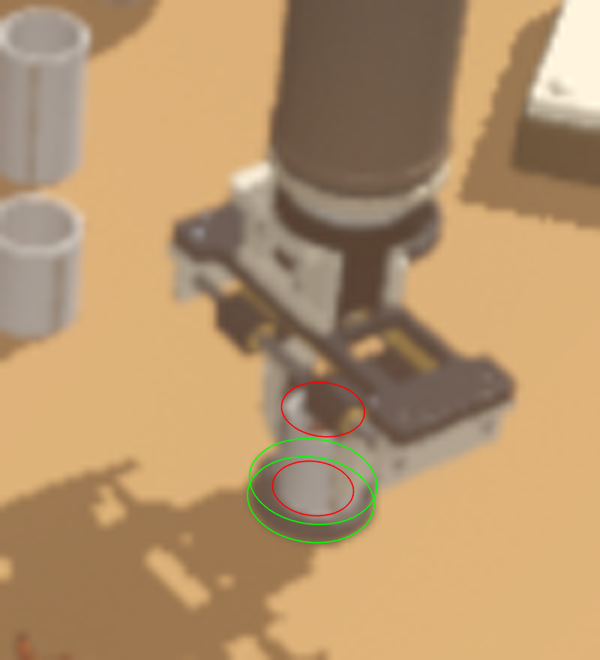

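Emit:
{"op": "servo_tool", "data": {
  "plan": [
    [[0, 0, -0.05], [0, 0, 0]],
    [[0, 0, -0.1], [0, 0, 0]],
    [[0, 0, -0.1], [0, 0, 0]]
  ]
}}

```text
clock: 10.55
position: [0.6536, 0.1151, 0.0289]
ee_rot: [1.523, 0.973, -1.52]
force: [-3.8, -1.6, 9.1]
width: 0.458
```

Emit:
{"op": "servo_tool", "data": {
  "plan": [
    [[0, 0, 0.05], [0, 0, 0]],
    [[0, 0, 0.05], [0, 0, 0]],
    [[0, 0, 0.05], [0, 0, 0]],
    [[0, 0, 0.05], [0, 0, 0]],
    [[0, 0, 0.05], [0, 0, 0]],
    [[0, 0, 2], [0, 0, 0]],
    [[0, 0, 6], [0, 0, 0]],
    [[0, 0, 10], [0, 0, 0]],
    [[0, 0, 14], [0, 0, 0]],
    [[0, 0, 16], [0, 0, 0]]
  ],
  "grip": 1
}}

```text
clock: 11.55
position: [0.655, 0.1157, 0.1929]
ee_rot: [1.527, 0.972, -1.515]
force: [-0.3, 0.5, -0.8]
width: 0.998
```

Emit:
{"op": "servo_tool", "data": {
  "plan": [
    [[-4, 1, 0], [0, 0, 6]],
    [[-8, 2, 0], [0, 0, 12]],
    [[-12, 3, 0], [0, 0, 18]],
    [[-16, 4, 0], [0, 0, 25]],
    [[-19.5, 5, 0], [0, 0, 25]],
    [[-20.9, 5.3, -0.5], [0, 0, 25]],
    [[-20.9, 5.3, -2], [0, 0, 25]],
    [[-20.9, 5.3, -5], [0, 0, 25]],
    [[-20.9, 5.3, -8], [0, 0, 25]],
    [[-20.9, 5.3, -9], [0, 0, 25]],
    [[-20.9, 5.3, -9], [0, 0, 25]],
    [[-20.9, 5.3, -9], [0, 0, 25]]
  ]
}}

```text
clock: 12.75
position: [0.4465, 0.1691, 0.1038]
ee_rot: [1.214, 1.212, -1.201]
force: [1.2, -0.1, 0.5]
width: 1.0
```

```bash
python3 - <<'E'
from ov import *
s=arm.observe();print(s['position'],s['joints'].round(2))
it=[((.6535,.115),.021,.055,.008,(0,0,255)),((.653,.115),.033,.013,0,(0,255,0)),((.446,.169),.0265,.06,0,(255,0,0))]
p=arm.get_image('scene'); a=crop(p,240,100,100,110,6,it); 
p=arm.get_image('top'); b=crop(p,150,90,60,110,6,it); save('g4',cv2.resize(np.hstack([a,b]),None,fx=.8,fy=.8))
E
```

```text
[0.44650832 0.16908665 0.10379925] [-0.08  0.4  -0.49  2.04  0.27  0.76 -0.74]
```

View pics/g4.png

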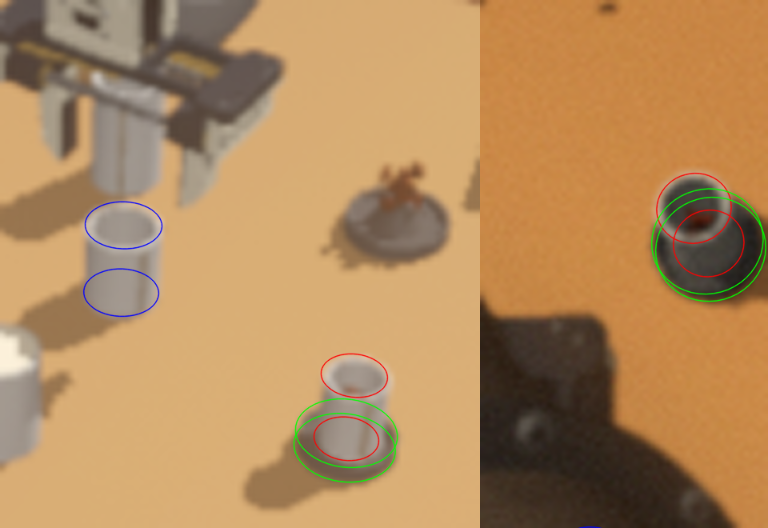

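The small flask sits upright in its base, with the tree visible inside. Now descending on the short flask.

Emit:
{"op": "servo_tool", "data": {
  "plan": [
    [[0, 0, -3], [0, 0, 0]],
    [[0, 0, -5.5], [0, 0, 0]],
    [[0, 0, -7.2], [0, 0, 0]],
    [[0, 0, -7.9], [0, 0, 0]],
    [[0, 0, -7.9], [0, 0, 0]],
    [[0, 0, -7.9], [0, 0, 0]]
  ]
}}

```text
clock: 13.45
position: [0.4476, 0.1695, 0.0262]
ee_rot: [1.216, 1.21, -1.199]
force: [-0.1, 0.6, -0.3]
width: 0.997
```

Emit:
{"op": "servo_tool", "data": {
  "plan": [
    [[0, 0, 0], [0, 0, 0]],
    [[0, 0, 0], [0, 0, 0]],
    [[0, 0, 0], [0, 0, 0]],
    [[0, 0, 0], [0, 0, 0]],
    [[0, 0, 0], [0, 0, 0]],
    [[0, 0, 0], [0, 0, 0]],
    [[0, 0, 0], [0, 0, 0]]
  ],
  "grip": 0.45
}}

```text
clock: 14.15
position: [0.4473, 0.1695, 0.0262]
ee_rot: [1.215, 1.21, -1.2]
force: [-0.9, -0.1, 3.5]
width: 0.577
```

Emit:
{"op": "servo_tool", "data": {
  "plan": [
    [[0, 0, 2], [0, 0, 0]],
    [[0, 0, 6], [0, 0, 0]],
    [[0, 0, 9], [0, 0, 0]],
    [[2, 3, 10], [0, 0, 0]],
    [[4, 6, 10], [0, 0, 0]],
    [[6.5, 9, 10], [0, 0, 0]],
    [[9, 12.5, 10], [0, 0, 0]],
    [[11.5, 16, 10], [0, 0, 0]],
    [[12.5, 17.4, 9], [0, 0, 0]],
    [[12.5, 17.4, 8], [0, 0, 0]],
    [[12.5, 17.4, 8], [0, 0, 0]],
    [[12.5, 17.4, 8], [0, 0, 0]]
  ]
}}

```text
clock: 15.35
position: [0.5717, 0.342, 0.1056]
ee_rot: [1.214, 1.21, -1.202]
force: [-0.7, -0.6, -1.0]
width: 0.572
```

```bash
python3 - <<'E'
from ov import *
s=arm.observe();x,y,z=s['position'];print(x,y,z,s['force'],s['width'])
it=[((x,y),.0265,.06,z-.0262,(0,0,255)),((.5725,.3435),.0385,.013,0,(0,255,0))]
p=arm.get_image('scene'); a=crop(p,270,70,100,100,6,it); save('g5',a)
E
```

```text
0.5717317601417868 0.3419986137048863 0.10562409022430208 [-0.6549207  -0.55937239 -0.9629963 ] 0.5723382671639418
```

View pics/g5.png

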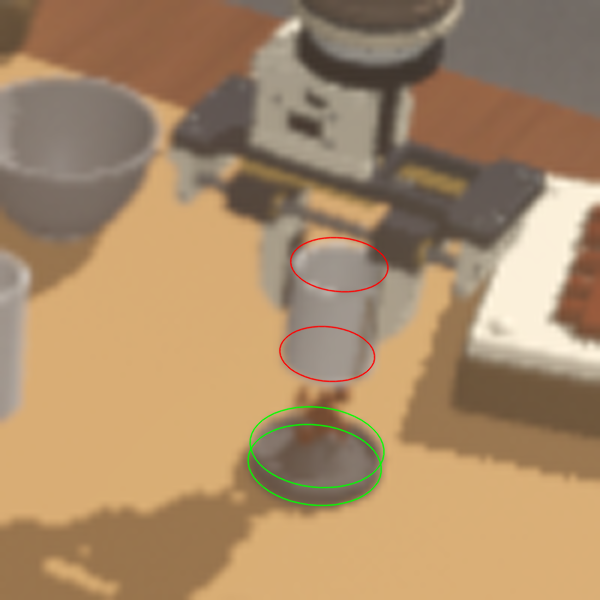

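Emit:
{"op": "servo_tool", "data": {
  "plan": [
    [[0.1, 0.1, -2], [0, 0, 0]],
    [[0.1, 0.1, -3.5], [0, 0, 0]],
    [[0.1, 0.1, -4.8], [0, 0, 0]],
    [[0.1, 0.1, -5.8], [0, 0, 0]],
    [[0.1, 0.1, -6.5], [0, 0, 0]],
    [[0.1, 0.1, -6.8], [0, 0, 0]],
    [[0.1, 0.1, -6.9], [0, 0, 0]],
    [[0.1, 0.1, -7.0], [0, 0, 0]],
    [[0.1, 0.1, -7.0], [0, 0, 0]]
  ]
}}

```text
clock: 16.3
position: [0.5733, 0.3434, 0.0366]
ee_rot: [1.215, 1.209, -1.2]
force: [1.0, -0.4, -2.8]
width: 0.572
```

Emit:
{"op": "servo_tool", "data": {
  "plan": [
    [[0, 0, -0.1], [0, 0, 0]],
    [[0, 0, -0.2], [0, 0, 0]],
    [[0, 0, -0.25], [0, 0, 0]],
    [[0, 0, -0.3], [0, 0, 0]],
    [[0, 0, -0.3], [0, 0, 0]]
  ]
}}

```text
clock: 16.8
position: [0.5734, 0.3435, 0.0343]
ee_rot: [1.216, 1.209, -1.2]
force: [-1.5, -1.5, 4.8]
width: 0.577
```

Emit:
{"op": "servo_tool", "data": {
  "plan": [
    [[0, 0, 0], [0, 0, 0]],
    [[0, 0, 0], [0, 0, 0]],
    [[0, 0, 0], [0, 0, 0]],
    [[0, 0, 0], [0, 0, 0]],
    [[0, 0, 0], [0, 0, 0]],
    [[0, 0, 2], [0, 0, 0]],
    [[0, 0, 6], [0, 0, 0]],
    [[0, 0, 10], [0, 0, 0]],
    [[-2, -0.5, 13], [0, 0, 0]],
    [[-6, -1.5, 14], [0, 0, 0]],
    [[-10, -3, 14], [0, 0, 0]],
    [[-14, -4, 14], [0, 0, 0]]
  ],
  "grip": 1
}}

```text
clock: 18.0
position: [0.4322, 0.3027, 0.1747]
ee_rot: [1.217, 1.208, -1.2]
force: [-0.3, 0.5, 0.4]
width: 1.0
```

Emit:
{"op": "servo_tool", "data": {
  "plan": [
    [[-3, -0.7, 0], [0, 0, 0]],
    [[-5.2, -1.3, 0], [0, 0, 0]],
    [[-5.8, -1.4, -1], [0, 0, 0]],
    [[-5.8, -1.4, -3], [0, 0, 0]],
    [[-5.8, -1.4, -5], [0, 0, 0]],
    [[-5.8, -1.4, -5.5], [0, 0, 0]],
    [[-5.8, -1.4, -5.5], [0, 0, 0]],
    [[-5.8, -1.4, -5.5], [0, 0, 0]]
  ]
}}

```text
clock: 18.8
position: [0.3747, 0.2892, 0.1201]
ee_rot: [1.217, 1.208, -1.199]
force: [0.4, 0.8, 1.6]
width: 1.0
```

```bash
python3 - <<'E'
from ov import *
s=arm.observe();print(s['position'],s['joints'].round(2))
it=[((.5734,.3435),.0265,.06,.008,(0,0,255)),((.5725,.3435),.0385,.013,0,(0,255,0)),((.374,.2885),.0265,.09,0,(255,0,0))]
p=arm.get_image('scene'); a=crop(p,240,70,110,110,5,it); 
p=arm.get_image('top'); b=crop(p,90,130,50,110,5,it); save('g6',np.hstack([a,b]))
E
```

```text
[0.37468299 0.28916909 0.12006204] [-0.34  0.37 -0.54  2.04  0.27  0.79 -1.04]
```

View pics/g6.png

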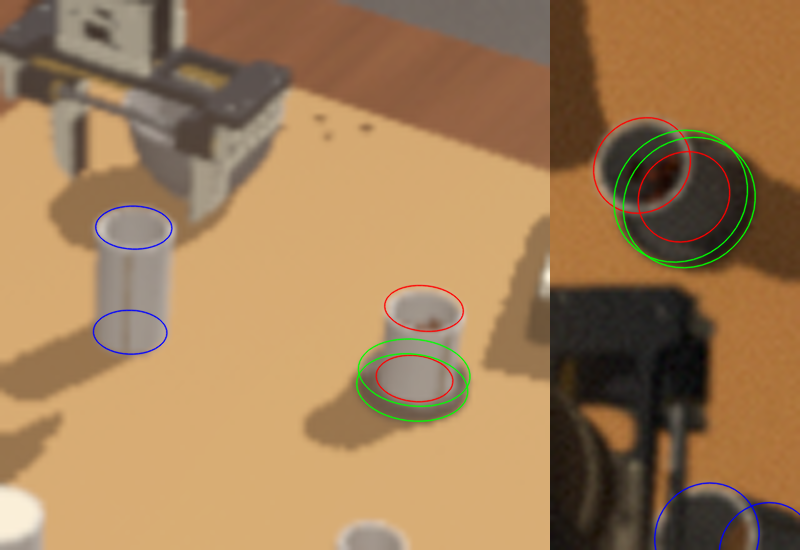

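Emit:
{"op": "servo_tool", "data": {
  "plan": [
    [[0, 0, -2.5], [0, 0, 0]],
    [[0, 0, -4.5], [0, 0, 0]],
    [[0, 0, -6], [0, 0, 0]],
    [[0, 0, -6.5], [0, 0, 0]],
    [[0, 0, -6.5], [0, 0, 0]],
    [[0, 0, -6.5], [0, 0, 0]]
  ]
}}

```text
clock: 19.5
position: [0.3752, 0.2897, 0.0562]
ee_rot: [1.219, 1.208, -1.198]
force: [-0.4, 0.5, -0.5]
width: 1.0
```

Emit:
{"op": "servo_tool", "data": {
  "plan": [
    [[0, 0, 0], [0, 0, 0]],
    [[0, 0, 0], [0, 0, 0]],
    [[0, 0, 0], [0, 0, 0]],
    [[0, 0, 0], [0, 0, 0]],
    [[0, 0, 0], [0, 0, 0]],
    [[0, 0, 0], [0, 0, 0]],
    [[0, 0, 0], [0, 0, 0]]
  ],
  "grip": 0.45
}}

```text
clock: 20.2
position: [0.375, 0.2897, 0.0562]
ee_rot: [1.219, 1.208, -1.198]
force: [-1.4, 0.4, 0.5]
width: 0.57
```

Emit:
{"op": "servo_tool", "data": {
  "plan": [
    [[0, 0, 2], [0, 0, 0]],
    [[0, 0, 6], [0, 0, 0]],
    [[0, 0, 10], [0, 0, 0]],
    [[0, 0, 13], [0, 0, 0]],
    [[1, -3, 14], [0, 0, 0]],
    [[2.3, -7, 14], [0, 0, 0]],
    [[3.6, -11, 14], [0, 0, 0]],
    [[4.9, -15, 14], [0, 0, 0]],
    [[6.2, -19, 14], [0, 0, 0]],
    [[7.5, -23, 14], [0, 0, 0]],
    [[8.8, -27, 14], [0, 0, 0]],
    [[10, -30.5, 14], [0, 0, 0]]
  ]
}}

```text
clock: 21.4
position: [0.4748, -0.0179, 0.1958]
ee_rot: [1.219, 1.208, -1.199]
force: [-0.2, 1.1, -3.1]
width: 0.565
```

Emit:
{"op": "servo_tool", "data": {
  "plan": [
    [[1.2, -3.5, 0], [0, 0, 0]],
    [[2.5, -7.5, 0], [0, 0, 0]],
    [[3.8, -11.5, 0], [0, 0, 0]],
    [[5.1, -15.5, 0], [0, 0, 0]],
    [[6.4, -19.5, 0], [0, 0, 0]],
    [[7.7, -23.5, 0], [0, 0, 0]],
    [[9, -27.5, 0], [0, 0, 0]],
    [[10, -30.5, 0], [0, 0, 0]],
    [[10.4, -31.7, 0], [0, 0, 0]],
    [[10.4, -31.7, -1], [0, 0, 0]],
    [[10.4, -31.7, -1], [0, 0, 0]],
    [[10.4, -31.7, -1], [0, 0, 0]]
  ]
}}

```text
clock: 22.6
position: [0.5784, -0.3324, 0.1851]
ee_rot: [1.218, 1.211, -1.198]
force: [-0.1, -0.1, -3.7]
width: 0.566
```

```bash
python3 - <<'E'
from ov import *
s=arm.observe();x,y,z=s['position'];print(x,y,z,s['force'],s['width'],s['joints'].round(2))
it=[((x,y),.0265,.09,z-.0562,(0,0,255)),((.579,-.3355),.0385,.013,0,(0,255,0))]
p=arm.get_image('scene'); a=crop(p,140,200,130,120,6,it); save('g7',cv2.resize(a,None,fx=.8,fy=.8))
E
```

```text
0.5783937350441319 -0.3323894437648236 0.1850661362793341 [-0.0795779  -0.08119826 -3.65646756] 0.5655810028718465 [ 0.62  0.55 -0.26  1.5   0.14  1.11  0.33]
```

View pics/g7.png

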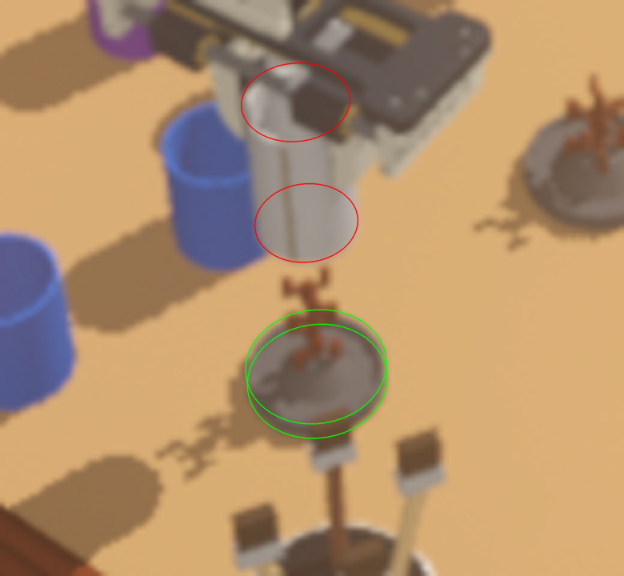

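```bash
python3 - <<'E'
from h import *
import pickle
p=pickle.load(open('scene0.pkl','rb'))
for X in [(.579,-.3355,.085),(.579,-.3355,.026),(.6255,-.121,.07)]: print((proj(p,X)[0]-[140,200]+.5)*4.8, proj(p,X))
E
```

```text
[308.56477538 281.27546544] [[203.7843282 258.0990553]]
[314.78495058 350.72052953] [[205.08019804 272.56677699]]
[599.75070428  92.12567796] [[264.44806339 218.69284958]]
```

Emit:
{"op": "servo_tool", "data": {
  "plan": [
    [[0.1, -0.3, 0], [0, 0, 0]],
    [[0.1, -0.3, -2], [0, 0, 0]],
    [[0.1, -0.3, -4], [0, 0, 0]],
    [[0.1, -0.3, -6], [0, 0, 0]],
    [[0.1, -0.3, -8], [0, 0, 0]],
    [[0.1, -0.3, -9.5], [0, 0, 0]],
    [[0.1, -0.3, -10.5], [0, 0, 0]],
    [[0.1, -0.3, -11.2], [0, 0, 0]],
    [[0.1, -0.3, -11.5], [0, 0, 0]],
    [[0.1, -0.3, -11.7], [0, 0, 0]],
    [[0.1, -0.3, -11.7], [0, 0, 0]]
  ]
}}

```text
clock: 23.75
position: [0.58, -0.3358, 0.069]
ee_rot: [1.218, 1.209, -1.197]
force: [0.6, -0.2, -3.4]
width: 0.566
```

Emit:
{"op": "servo_tool", "data": {
  "plan": [
    [[-0.05, 0, -0.15], [0, 0, 0]],
    [[-0.05, 0, -0.3], [0, 0, 0]],
    [[-0.05, 0, -0.4], [0, 0, 0]],
    [[-0.05, 0, -0.5], [0, 0, 0]],
    [[-0.05, 0, -0.5], [0, 0, 0]],
    [[-0.05, 0, -0.5], [0, 0, 0]]
  ]
}}

```text
clock: 24.35
position: [0.5795, -0.3358, 0.0643]
ee_rot: [1.218, 1.209, -1.197]
force: [-1.5, 0.6, 1.1]
width: 0.566
```

Emit:
{"op": "servo_tool", "data": {
  "plan": [
    [[0, 0, 0], [0, 0, 0]],
    [[0, 0, 0], [0, 0, 0]],
    [[0, 0, 0], [0, 0, 0]],
    [[0, 0, 0], [0, 0, 0]],
    [[0, 0, 0], [0, 0, 0]],
    [[0, 0, 2], [0, 0, 0]],
    [[0, 0, 6], [0, 0, 0]],
    [[0, 0, 10], [0, 0, 0]],
    [[-2, 2, 13], [0, 0, -8]],
    [[-5, 6, 13], [0, 0, -16]],
    [[-8, 10, 13], [0, 0, -24]],
    [[-11, 14, 13], [0, 0, -32]]
  ],
  "grip": 1
}}

```text
clock: 25.55
position: [0.4684, -0.1945, 0.1945]
ee_rot: [1.62, 0.883, -1.598]
force: [0.6, 0.9, 1.5]
width: 1.0
```

Emit:
{"op": "servo_tool", "data": {
  "plan": [
    [[-2, 2.5, 0], [0, 0, -7]],
    [[-3.2, 3.75, 0], [0, 0, -13]],
    [[-3.2, 3.75, -2], [0, 0, -13]],
    [[-3.2, 3.75, -5], [0, 0, -13]],
    [[-3.2, 3.75, -8], [0, 0, -13]],
    [[-3.2, 3.75, -8.4], [0, 0, -13]],
    [[-3.2, 3.75, -8.4], [0, 0, -13]],
    [[-3.2, 3.75, -8.4], [0, 0, -13]]
  ]
}}

```text
clock: 26.35
position: [0.4373, -0.1572, 0.1117]
ee_rot: [1.772, 0.718, -1.748]
force: [0.7, 0.0, 0.3]
width: 0.997
```

```bash
python3 - <<'E'
from ov import *
s=arm.observe();print(s['position'],s['joints'].round(2))
it=[((.5795,-.3358),.0265,.09,.008,(0,0,255)),((.579,-.3355),.0385,.013,0,(0,255,0)),((.436,-.157),.032,.075,0,(255,0,0))]
p=arm.get_image('scene'); a=crop(p,140,150,120,150,4,it); 
p=arm.get_image('top'); b=crop(p,310,110,80,150,4,it); save('g8',np.hstack([a,b]))
E
```

```text
[ 0.43729013 -0.15719848  0.1117381 ] [ 0.37  0.32 -0.17  2.09  0.08  0.72 -0.64]
```

View pics/g8.png

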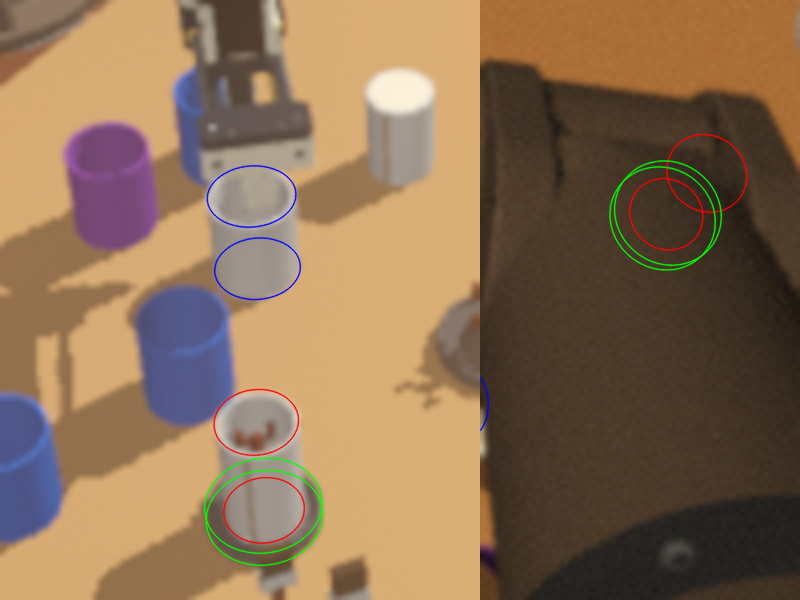

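The tall flask is seated with its tree inside. Now taking the grey wide flask.

Emit:
{"op": "servo_tool", "data": {
  "plan": [
    [[-0.05, 0, -2], [0, 0, 0]],
    [[-0.05, 0, -4], [0, 0, 0]],
    [[-0.05, 0, -6], [0, 0, 0]],
    [[-0.05, 0, -7.2], [0, 0, 0]],
    [[-0.05, 0, -7.2], [0, 0, 0]],
    [[-0.05, 0, -7.2], [0, 0, 0]]
  ]
}}

```text
clock: 27.05
position: [0.4375, -0.1575, 0.0407]
ee_rot: [1.773, 0.717, -1.747]
force: [-0.1, 0.6, -0.1]
width: 0.997
```

Emit:
{"op": "servo_tool", "data": {
  "plan": [
    [[0, 0, 0], [0, 0, 0]],
    [[0, 0, 0], [0, 0, 0]],
    [[0, 0, 0], [0, 0, 0]],
    [[0, 0, 0], [0, 0, 0]],
    [[0, 0, 0], [0, 0, 0]],
    [[0, 0, 0], [0, 0, 0]],
    [[0, 0, 0], [0, 0, 0]]
  ],
  "grip": 0.55
}}

```text
clock: 27.75
position: [0.4372, -0.1572, 0.0409]
ee_rot: [1.773, 0.718, -1.747]
force: [-2.4, 1.3, 6.2]
width: 0.7
```

Emit:
{"op": "servo_tool", "data": {
  "plan": [
    [[0, 0, 2], [0, 0, 0]],
    [[0, 0, 6], [0, 0, 0]],
    [[0, 0, 10], [0, 0, 0]],
    [[1, 0.2, 11], [0, 0, 0]],
    [[4, 0.8, 11], [0, 0, 0]],
    [[8, 1.5, 11], [0, 0, 0]],
    [[12, 2.3, 11], [0, 0, 0]],
    [[16, 3, 11], [0, 0, 0]],
    [[18.8, 3.6, 10], [0, 0, 0]],
    [[18.8, 3.6, 10], [0, 0, 0]],
    [[18.8, 3.6, 10], [0, 0, 0]]
  ]
}}

```text
clock: 28.85
position: [0.6245, -0.1209, 0.1397]
ee_rot: [1.771, 0.719, -1.749]
force: [0.2, -0.1, -2.0]
width: 0.703
```

```bash
python3 - <<'E'
from ov import *
s=arm.observe();x,y,z=s['position'];print(x,y,z,s['force'],s['width'])
it=[((x,y),.032,.075,z-.0409,(0,0,255)),((.6255,-.121),.044,.013,0,(0,255,0))]
p=arm.get_image('scene'); a=crop(p,200,150,120,110,6,it); save('g9',a)
E
```

```text
0.6245344542981223 -0.12094209571439637 0.13969293968496352 [ 0.15563784 -0.10523402 -1.9815118 ] 0.7031929339401468
```

View pics/g9.png

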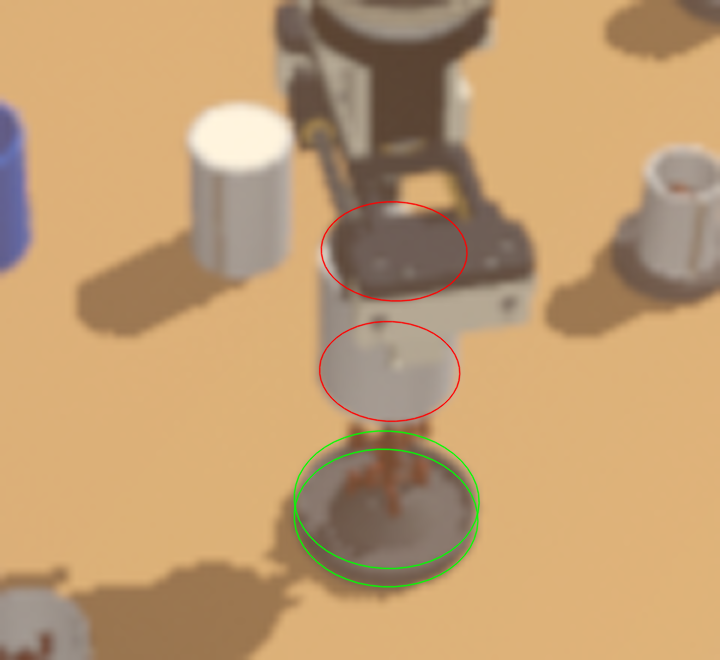

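Emit:
{"op": "servo_tool", "data": {
  "plan": [
    [[0.1, 0, 0], [0, 0, 0]],
    [[0.1, 0, -2], [0, 0, 0]],
    [[0.1, 0, -4], [0, 0, 0]],
    [[0.1, 0, -5.5], [0, 0, 0]],
    [[0.1, 0, -6.8], [0, 0, 0]],
    [[0.1, 0, -7.8], [0, 0, 0]],
    [[0.1, 0, -8.4], [0, 0, 0]],
    [[0.1, 0, -8.7], [0, 0, 0]],
    [[0.1, 0, -8.7], [0, 0, 0]],
    [[0.1, 0, -8.7], [0, 0, 0]]
  ]
}}

```text
clock: 29.9
position: [0.6255, -0.1215, 0.0537]
ee_rot: [1.772, 0.718, -1.748]
force: [0.7, 0.7, -3.3]
width: 0.702
```

Emit:
{"op": "servo_tool", "data": {
  "plan": [
    [[0, 0, -0.15], [0, 0, 0]],
    [[0, 0, -0.3], [0, 0, 0]],
    [[0, 0, -0.4], [0, 0, 0]],
    [[0, 0, -0.5], [0, 0, 0]],
    [[0, 0, -0.5], [0, 0, 0]],
    [[0, 0, -0.5], [0, 0, 0]]
  ]
}}

```text
clock: 30.5
position: [0.6256, -0.1216, 0.0491]
ee_rot: [1.772, 0.717, -1.748]
force: [-1.6, -0.3, 3.6]
width: 0.705
```

Contact at the expected height. Releasing and backing off.

Emit:
{"op": "servo_tool", "data": {
  "plan": [
    [[0, 0, 0], [0, 0, 0]],
    [[0, 0, 0], [0, 0, 0]],
    [[0, 0, 0], [0, 0, 0]],
    [[0, 0, 0], [0, 0, 0]],
    [[0, 0, 0], [0, 0, 0]],
    [[0, 0, 2], [0, 0, 0]],
    [[0, 0, 6], [0, 0, 0]],
    [[0, 0, 10], [0, 0, 0]],
    [[0, 0, 14], [0, 0, 0]],
    [[-4, 0, 16], [0, 0, 0]],
    [[-8, 2, 17], [0, 0, 0]],
    [[-12, 3, 17], [0, 0, 0]]
  ],
  "grip": 1
}}

```text
clock: 31.7
position: [0.5052, -0.0904, 0.2207]
ee_rot: [1.774, 0.717, -1.744]
force: [1.1, 0.7, 0.5]
width: 1.001
```

Emit:
{"op": "servo_tool", "data": {
  "plan": [
    [[-3, 3, 2], [0, 0, 0]],
    [[-6, 6, 4], [0, 0, 0]],
    [[-9, 9, 6], [0, 0, 0]],
    [[-12, 12, 6], [0, 0, 0]],
    [[-12, 15, 6], [0, 0, 0]],
    [[-12, 15, 6], [0, 0, 0]]
  ]
}}

```text
clock: 32.3
position: [0.3846, 0.0632, 0.2815]
ee_rot: [1.773, 0.721, -1.739]
force: [0.3, -0.5, -0.2]
width: 1.0
```

```bash
python3 - <<'E'
from ov import *
s=arm.observe();print(s['position'],s['clock'])
B=dict(small=(.653,.115),short=(.5725,.3435),tall=(.579,-.3355),wide=(.6255,-.121))
it=[]
for k,xy in B.items():
    it+=[(xy,*SZ['base_'+k],0,(0,255,0)),(xy,*SZ['flask_%s_mid'%k],.008,(0,0,255))]
p=arm.get_image('scene'); save('f1',crop(p,120,60,230,240,2,[])); save('f2',crop(p,180,100,170,190,3,it))
p=arm.get_image('top'); save('f3',crop(p,90,100,300,100,2,it)); save('f4',cv2.resize(p['frame'],(768,576)))
E
```

```text
[0.3845936  0.06318684 0.28151709] 32.3
```

View pics/f2.png

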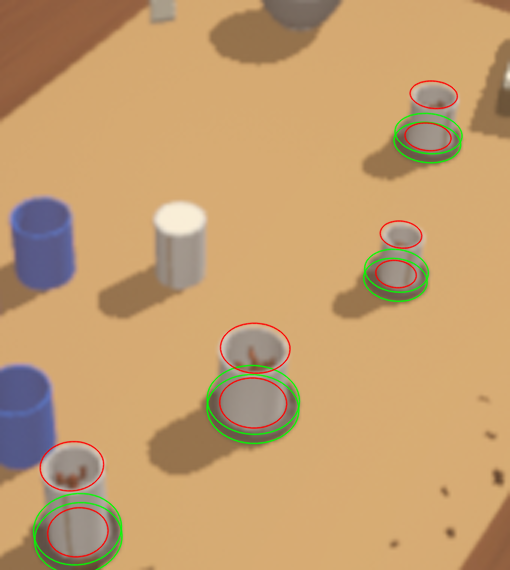

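View pics/f3.png

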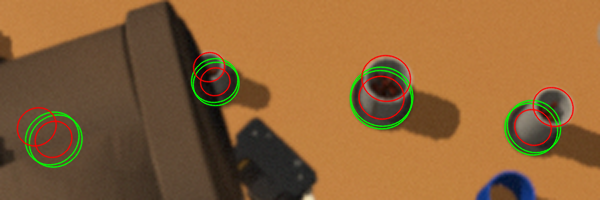

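View pics/f1.png

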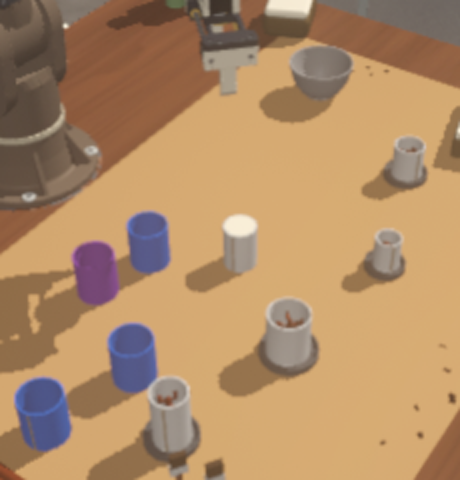

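All four flasks stand upright in their bases, with rims at the modelled heights and the trees visible inside. The filled flask and the look-alikes haven't moved, so I'm handing in.

```bash
python3 -c "
from cell import arm
print(arm.sign_off(), arm.observe()['clock'])"
```

```text
the job is handed in; nothing more can be done
the job is handed in; nothing more can be done
```

All four empty flasks (small, short, tall and wide) now stand over the trees whose bases they fit, and I handed the job in at about 32 s. Each flask was lowered until the wrist force showed it touching down at the height expected for the base floor, with readings of at most about 9 N.

In the last scene picture, all four flasks stand upright with their rims where they should be, to about 1–2 mm, and the trees can be seen inside. In the last top picture the arm hid the short flask and its base, but an earlier top picture taken just after placing it showed it seated. The plaster-filled flask and the blue and purple look-alikes were not touched. No check failed, and the two cameras' position estimates differed by at most about 7 mm.

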